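# Close up the repaired instrument case without cracking its cover

## Robot

A 6-joint arm with a two-finger parallel gripper is mounted at the origin on the work surface. World frame = base frame: x ahead of the robot, y to its left, z up, the work surface at z = 0. Lengths are in m, angles in rad, forces in N, time in s.
With the tool pointing down it reaches from about 0.35 to 0.775 m from the base axis. Payload 5.5 kg.
Tool frame: the origin (TCP) lies midway between the tips of the shut fingers; the grasp point (between the pads) lies 19 mm behind it; z points along the fingers, x is the direction in which the jaws open and shut, and the axes are right-handed (so a half turn about z gives the same grasp; the last joint's range is limited). The gripper opens to 85 mm and grips with 20 to 120 N. Pads are 22 mm wide; open, the fingers measure 114 mm over their backs; the gripper's body (76 mm by 85 mm) begins 54 mm behind the grasp point. The pads swing forward as they close: fully open they stand 13 mm farther back than shut.
Start: joints at [-1.246, 0.313, 0.046, 1.304, 0, 1.431], TCP at [0.258, -0.514, 0.231] pointing down, gripper open.
Joint ranges: [-2.76, 2.76], [-0.86, 1.69], [-1.03, 1.26], [-2.2, 2.34], [-1.47, 1.5], [-3.14, 3.14]. Speed limits (rad/s): [2.57, 2.57, 3.14, 3.14, 3.14, 3.14].

## Interface

Orientations are given as a rotation vector (axis times angle).
In Python, from station import ctrl gives the robot as it stands.
- The arm moves only by the shell command python3 -m pendant 'ROWS'. ROWS is JSON, a list of rows, each a list of 7 numbers: the shift along the tool's x, y, z normalised to -1 to 1, where 1 is 30 cm, then the turn, a rotation vector about the tool's x, y, z normalised to -1 to 1, where 1 is 30 degrees, then the opening in per cent of the stroke, from 0 (shut) to 100 (fully open). In form: [[tx, ty, tz, rx, ry, rz, gripper], ...]. A call has 1 to 5 rows; each row shifts and turns the commanded pose from where the row before left it, along the tool's axes as they then stand; what a row does not reach is not made up. A row lasts 1/10 s, in which the tool goes at most 50 mm and 8.59 degrees, less where a joint would pass 70% of its speed; a pose out of reach is approached as far as the arm can. A call with a number of a shift or a turn outside -1 to 1 is refused whole. A call with a gripper value outside its range is refused whole. The fingers move at their own pace and stop on an object; the grip force is fixed at half the most. Time passes only in rows, so rows that do not move let the fingers close. It gives the time, the measured TCP pose, the force and the opening at its end, in the units of the state.
- ctrl.sense(): the state, without advancing time (a new reading comes with each control period).
- ctrl.read_camera(name): name is "scene" or "side" or "wrist"; returns the picture (420x560x3 uint8, blue, green, red); there is no depth.
- ctrl.camera_model(name): a dict with "K" (3x3 intrinsics, pixels), "rvec" (rotation vector, rad) and "tvec" (3), from world to camera coordinates, as OpenCV has them. Camera axes: x right, y down, z forward; pixel columns grow to the right and rows downward; lengths in m; the calibration is good to about 2 mm. A picture is of the moment at which its call begins: read the wrist's pose just before it. camera_model takes no time and is no camera call; for the wrist camera it gives the pose at the moment of the call.
- ctrl.sign_off(): hands the job in, once; it reports no verdict.
Trained networks look in the newest picture that a camera, given by its name, has taken for a name from the list of things; names that differ only in an ending like _2 or _b are one class to them, and where a whole thing is asked for, a point or a joint stands for the part that bears it (a point fixed in the world has none). Each returns a list of dicts, best first, with "p" (0 to 1); they miss things now and then, are a little off and sometimes report something else, mostly with a low value. They report only what shows in the picture. A call takes as long as a camera call.
- ctrl.regions_of(camera, query): "region" (420x560 bool, what is visible of it) and "centre" ([column, row] in pixels, amid what is visible of it).
- ctrl.tip_of(camera, query): "centre" ([column, row] in pixels: a listed point, or the origin of a listed thing).
The state is a dict: "time_s": time; "joint_positions": joint angles; "joint_vel": joint speeds; "joint_efforts": joint torques, N m; "ee_pos": TCP position; "tcp_rot": TCP orientation; "ft_force": force on the tool from outside, world axes, zero at the start; "wrist_torque": the same for the moment, N m; "grip_width": finger opening in m.
Only numpy, scipy, OpenCV 4.12 (cv2) and the standard library are available. Lean on these libraries where they do the work, as an engineer would, in place of code of your own. Each camera call takes 0.05 s, during which the arm holds its last target.

## Task

Put the cover with the finger rib back on the open instrument case: lay it flat over the gasket with its edges lined up with the case all round, then press it down until it sits level on the case's rim. The cover is thin and brittle, so hold it with a light grip and press gently; leave the other things on the bench where they are, then let go.

Things in the scene. Friction and masses are not known exactly. Their poses are not given: they have to be found in the camera images.
- cover: loose flat grey plate 110 (x) x 80 (y) x 5 mm; on the middle of its top a finger rib 50 mm long (x), 14 mm thick (y), its top 25 mm above the plate's underside. About 120 g. Origin: centre of the underside, z up; a half turn makes no difference. Lies rib up. Brittle: it stands a grip of about 40 N on each finger pad, and a push against the case of up to 45 N
- case: the open grey instrument case, 110 (its x) x 80 (its y) x 30 mm, walls 6 mm, fixed on a wooden base board 150 x 116 x 10 mm which is screwed down to the bench. Origin at the centre of the board's underside, on the bench, z up; the case's rim is 40 mm above the bench
- case_rim (a point): centre of the case's mouth at the height of the rim (40 mm above the bench); the underside of the cover belongs here, cover x along the case's x (either way round). Axes parallel to the case's
- gasket (a joint): how far the black rubber gasket ring (96 x 67 mm outside, just inside the case's walls) has been pushed down, in m: 0 = untouched, its top 8 mm above the rim; 0.008 = level with the rim. It slides straight down against a steady friction of about 8 N and stays where it is left
- spool: bystander: solder spool standing upright, 48 mm across, 35 mm high; origin at the centre of its underside
- tape: bystander: roll of black tape lying flat, 60 mm across, 19 mm high; origin at the centre of its underside
- blank: bystander: small plain grey plate without a rib, 70 x 46 x 5 mm; origin at the centre of its underside
- jar: bystander: small glass jar, 56 mm across, 65 mm high; origin at the centre of its underside
- screwdriver: bystander: screwdriver lying on the bench; origin about its middle, on the bench
- pliers: bystander: pliers with orange handles, about 190 mm long, lying on the bench; origin about their middle, on the bench

How it is judged:
At the end, for the whole second after the job is handed in: The cover lies rib up on the case, its centre within 7 mm of the case's centre, its edges within 0.12 rad of parallel to the case's, pressed down so that its underside is within 2 mm of the rim, level within 0.035 rad, at rest and released (horizontal distance between cover and case_rim below 0.007 m and angle between the x axis of cover and the x axis of case, either way round below 0.12 rad and z of cover in the frame of case_rim between -0.004 and 0.002 m and angle between cover's own z axis and vertical below 0.035 rad and linear speed of cover below 0.01 m/s); the robot touches nothing.
It fails at once if the cover is squeezed too hard (fingers on cover) (contact force between the fingers and cover above 90 N).
It fails at once if the cover is pushed or dropped on the case with more than 45 N (contact force between cover and case above 45 N).
It fails at once if a bystander is moved by more than 30 mm (distance of any of spool, tape, blank, jar, screwdriver, pliers from where it was at the start of the episode above 0.03 m).
It also fails if it takes over 38 s, if anything falls off the work surface, if the arm or the gripper's body presses on something with over 40 N, if the wrist force passes 120 N, or if a joint passes its speed limit or range.

## Working session

There is one attempt and no reset: what is moved stays moved. The work goes in short steps, Python scripts to look and compute and a shell command to move; the robot and the scene stay as the last step left them, time stands still between calls to the robot, and variables do not carry over. Pictures are saved under pics/ and viewed, and the job is handed in when it is done.

```bash
mkdir -p pics; ls; cat > h.py <<'E'
import numpy as np, cv2
from station import ctrl
def cam(n):
    m=ctrl.camera_model(n); K=np.array(m["K"],float); R=cv2.Rodrigues(np.array(m["rvec"],float))[0]; t=np.array(m["tvec"],float).ravel()
    return K,R,t
def ray(n,uv,z,c=None):
    K,R,t=c or cam(n); d=R.T@np.linalg.inv(K)@np.array([uv[0],uv[1],1.]); o=-R.T@t
    return o+d*(z-o[2])/d[2]
def proj(n,P,c=None):
    K,R,t=c or cam(n); q=(R@np.atleast_2d(P).T).T+t; q=q@K.T; return q[:,:2]/q[:,2:]
E
python3 - <<'E'
from h import *
print(ctrl.sense())
for n in ["scene","side","wrist"]:
    im=ctrl.read_camera(n); cv2.imwrite(f"pics/{n}0.png",im)
    K,R,t=cam(n); print(n,K.tolist(),-R.T@t,R[2])
    for q in ["cover","case"]:
        try:
            for r in ctrl.regions_of(n,q)[:3]: print(n,q,r["p"],r["centre"],r["region"].sum())
        except Exception as e: print(e)
E
```

```text
pics
{'time_s': 0.0, 'joint_positions': array([-1.24561484e+00,  3.13991436e-01,  4.49853746e-02,  1.30359613e+00,
       -1.93146040e-05,  1.43112933e+00]), 'joint_vel': array([-7.69926227e-04, -1.56774566e-04,  5.02695006e-04,  8.63919807e-05,
        1.68022101e-03, -1.09340565e-03]), 'joint_efforts': array([-3.08297531e-04, -4.80625963e+01,  2.98536104e+01,  1.93534687e-02,
       -5.62483581e-05,  1.08523984e-06]), 'ee_pos': array([ 0.2575534 , -0.51352554,  0.23041658]), 'tcp_rot': array([-2.67242025e+00,  1.64942980e+00,  2.20154758e-03]), 'ft_force': array([-0.08225032, -0.4631463 ,  1.2710551 ]), 'wrist_torque': array([-0.01512616,  0.01787189,  0.04325088]), 'grip_width': 0.08521865110034882}
scene [[540.2487016719458, 0.0, 273.13051280903886], [0.0, 540.2487016719458, 209.85479338272856], [0.0, 0.0, 1.0]] [ 1.28019581 -0.74310525  0.91520085] [-0.52900262  0.5703263  -0.62839807]
scene cover 0.82 [320.5, 201.0] 815
scene case 0.97 [206.0, 284.1] 2760
side [[391.9904090979022, 0.0, 282.2818338497897], [0.0, 391.9904090979022, 215.5196500692623], [0.0, 0.0, 1.0]] [0.33684158 0.77873113 0.57681581] [ 0.23934673 -0.8043867  -0.54376022]
side cover 0.67 [158.1, 346.0] 1418
side cover 0.62 [249.2, 277.3] 1332
side case 0.6 [298.3, 185.7] 1330
wrist [[294.2318895613249, 0.0, 276.618934525759], [0.0, 294.2318895613249, 207.08921527859778], [0.0, 0.0, 1.0]] [ 0.32510079 -0.48128559  0.37368008] [-0.26342417 -0.13076245 -0.95577659]
```

View pics/scene0.png

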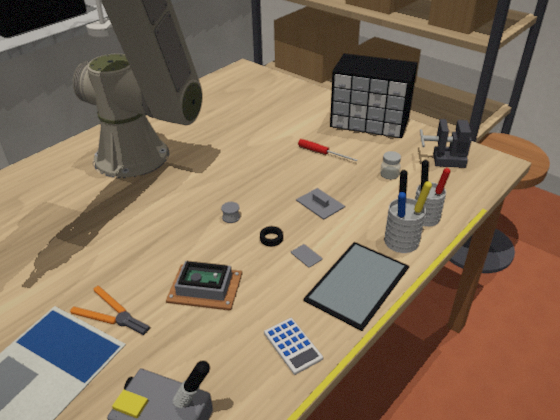

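View pics/side0.png

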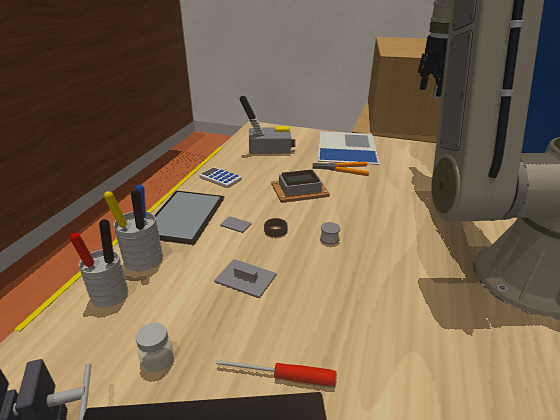

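View pics/wrist0.png

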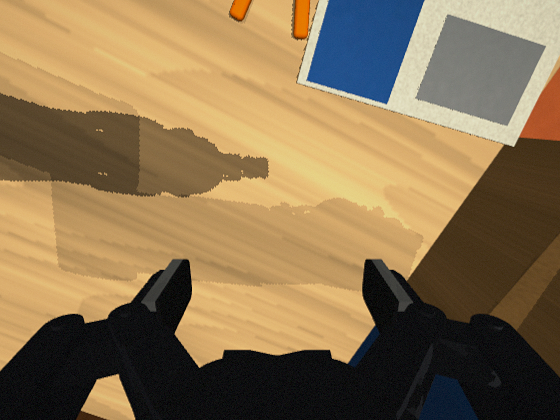

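The scene picture shows the cover (ribbed plate) at (320,202) and the case at (206,284). The side picture shows the cover at (248,277) and the case at (300,186). The jar detection at (158,346) in the side picture is a false cover. Next I'll fit poses to the masks.

```bash
cat >> h.py <<'E'
from scipy.optimize import minimize
def box(x0,x1,y0,y1,z0,z1): return np.array([[x,y,z] for x in(x0,x1) for y in(y0,y1) for z in(z0,z1)])
COVER=[box(-.055,.055,-.04,.04,0,.005),box(-.025,.025,-.007,.007,0,.025)]
CASE=[box(-.055,.055,-.04,.04,.01,.04)]
BOARD=[box(-.075,.075,-.058,.058,0,.01),box(-.055,.055,-.04,.04,.01,.04)]
def sil(parts,x,y,a,z,n,c,S=4):
    Rz=np.array([[np.cos(a),-np.sin(a),0],[np.sin(a),np.cos(a),0],[0,0,1]])
    m=np.zeros((420*S,560*S),np.uint8)
    for p in parts:
        q=proj(n,p@Rz.T+[x,y,z],c)
        cv2.fillConvexPoly(m,cv2.convexHull(np.round((q+.5)*S-.5).astype(np.int32)),1)
    return cv2.resize(m.astype(np.float32),(560,420),interpolation=cv2.INTER_AREA)
def fit(parts,obs,x0,z=0.,amin=True):
    # obs: list of (name,cam,mask)
    def cost(p):
        s=0
        for n,c,m in obs:
            r=sil(parts,p[0],p[1],p[2],z,n,c); s+=1-np.minimum(r,m).sum()/np.maximum(r,m).sum()
        return s/len(obs)
    best=None
    for a in (np.arange(0,np.pi,np.pi/8) if x0[2] is None else [x0[2]]):
        r=minimize(cost,[x0[0],x0[1],a],method="Nelder-Mead",options=dict(initial_simplex=np.array([x0[0],x0[1],a])+np.array([[0,0,0],[.012,0,0],[0,.012,0],[0,0,.2]]),maxiter=150))
        if best is None or r.fun<best.fun: best=r
    return best.x,best.fun
E
python3 - <<'E'
from h import *
reg={}
for n in ["scene","side"]:
    ctrl.read_camera(n)
    for q in ["cover","case"]:
        for r in ctrl.regions_of(n,q): 
            c=r["centre"]; ex={("scene","cover"):(320,202),("side","cover"):(248,277),("scene","case"):(206,284),("side","case"):(300,186)}[n,q]
            if np.hypot(c[0]-ex[0],c[1]-ex[1])<12 and (n,q) not in reg: reg[n,q]=r["region"].astype(np.float32)
np.savez("reg.npz",**{a+"_"+b:v for (a,b),v in reg.items()})
for q,parts in [("cover",COVER),("case",BOARD),("case",CASE)]:
    for ns in (["scene"],["side"],["scene","side"]):
        obs=[(n,cam(n),reg[n,q]) for n in ns if (n,q) in reg]
        if not obs: continue
        ys,xs=np.nonzero(obs[0][2]); g=ray(obs[0][0],(xs.mean(),ys.mean()),.01)
        print(q,len(parts),ns,fit(parts,obs,[g[0],g[1],None]))
for n in ["scene","side"]:
  for q in ["spool","tape","blank","jar","screwdriver","pliers"]:
    rr=ctrl.tip_of(n,q)[:2]
    print(n,q,[(round(r["p"],2),ray(n,r["centre"],0.0)[:2].round(3)) for r in rr])
E
```

```text
cover 2 ['scene'] (array([0.58782393, 0.19260002, 2.98387171]), np.float64(0.0747365951538086))
cover 2 ['side'] (array([0.59265518, 0.18694304, 2.97502266]), np.float64(0.04676133394241333))
cover 2 ['scene', 'side'] (array([ 0.5915628 ,  0.18907589, -0.19794901]), np.float64(0.1018139123916626))
case 2 ['scene'] (array([ 0.57689719, -0.22370741,  3.69130515]), np.float64(0.055792033672332764))
case 2 ['side'] (array([ 0.58510636, -0.22986848,  0.55301788]), np.float64(0.04925304651260376))
case 2 ['scene', 'side'] (array([ 0.58185475, -0.22663574,  0.56581914]), np.float64(0.08542171120643616))
case 1 ['scene'] (array([ 0.60037819, -0.23555895,  0.49293205]), np.float64(0.3052380084991455))
case 1 ['side'] (array([ 0.57751022, -0.19836088,  0.67347822]), np.float64(0.31227004528045654))
case 1 ['scene', 'side'] (array([ 0.58397227, -0.22656618,  0.55668923]), np.float64(0.34260499477386475))
scene spool [(0.84, array([ 0.451, -0.009]))]
scene tape [(0.63, array([0.574, 0.004]))]
scene blank [(0.83, array([0.69 , 0.008]))]
scene jar [(0.59, array([0.654, 0.435]))]
scene screwdriver [(0.64, array([0.452, 0.382]))]
scene pliers [(0.86, array([ 0.494, -0.405]))]
side spool [(0.9, array([ 0.454, -0.013])), (0.47, array([0.591, 0.189]))]
side tape [(0.89, array([ 0.587, -0.013]))]
side blank [(0.59, array([0.697, 0.001]))]
side jar [(0.97, array([0.659, 0.43 ])), (0.45, array([ 0.585, -0.222]))]
side screwdriver [(0.74, array([0.46 , 0.394])), (0.3, array([ 0.585, -0.221]))]
side pliers [(0.55, array([ 0.493, -0.394]))]
```

The fits put the cover at about (0.591, 0.189) with yaw −0.165, and the case at about (0.582, −0.227) with yaw 0.56. The two cameras disagree by about 8 mm, so I'll view the case with the wrist camera first because it's on the way.

```bash
python3 -m pendant '[[-0.0373,-0.148,0,0,0,0,100],[-0.0373,-0.148,0,0,0,0,100],[-0.0373,-0.148,0,0,0,0,100],[-0.0373,-0.148,0,0,0,0,100],[-0.0373,-0.148,0,0,0,0,100]]'; python3 -m pendant '[[-0.0373,-0.148,0,0,0,0,100],[-0.0373,-0.148,0,0,0,0,100],[-0.0373,-0.148,0,0,0,0,100],[-0.0373,-0.148,0,0,0,0,100],[-0.0373,-0.148,0,0,0,0,100]]'; python3 -m pendant '[[0,0,0,0,0,0,100],[0,0,0,0,0,0,100]]'
cat > wr.py <<'E'
import sys
from h import *
tag,q=sys.argv[1:3]
c=cam("wrist"); im=ctrl.read_camera("wrist"); cv2.imwrite(f"pics/{tag}.png",im)
s=ctrl.sense(); print(s["time_s"],s["ee_pos"],s["tcp_rot"],s["ft_force"],s["grip_width"])
rs=ctrl.regions_of("wrist",q)
for r in rs: print(r["p"],r["centre"],r["region"].sum())
parts=COVER if q=="cover" else BOARD
m=rs[0]["region"].astype(np.float32); ys,xs=np.nonzero(m); g=ray("wrist",(xs.mean(),ys.mean()),.015,c)
p,f=fit(parts,[("wrist",c,m)],[g[0],g[1],None]); print("fit",p,f)
k=(sil(parts,*p,0,"wrist",c)>.5).astype(np.uint8); ov=im.copy()
cv2.drawContours(ov,cv2.findContours(k,0,2)[0],-1,(0,255,0),1); cv2.drawContours(ov,cv2.findContours(m.astype(np.uint8),0,2)[0],-1,(0,0,255),1)
cv2.imwrite(f"pics/{tag}o.png",ov)
E
python3 wr.py case1 case
```

```text
time_s: 1.85
ee_pos: [0.4323, -0.3633, 0.2315]
tcp_rot: [2.673, -1.651, 0.001]
ft_force: [1.5, -0.4, 0.7]
grip_width: 0.0855
time_s: 2.35
ee_pos: [0.6058, -0.2135, 0.2314]
tcp_rot: [2.673, -1.65, 0.001]
ft_force: [0.1, -1.0, -0.3]
grip_width: 0.0854
time_s: 2.55
ee_pos: [0.6049, -0.214, 0.2307]
tcp_rot: [2.675, -1.646, -0.001]
ft_force: [-0.3, -0.1, -0.6]
grip_width: 0.0854
2.6 [ 0.60419085 -0.21488203  0.23092757] [ 2.67341572e+00 -1.64884178e+00 -1.22614277e-03] [0.04667126 0.32764668 0.42309578] 0.08548201579955868
0.55 [275.0, 191.1] 10067
fit [ 0.58227309 -0.22717865  0.56447581] 0.029598653316497803
```

View pics/case1o.png

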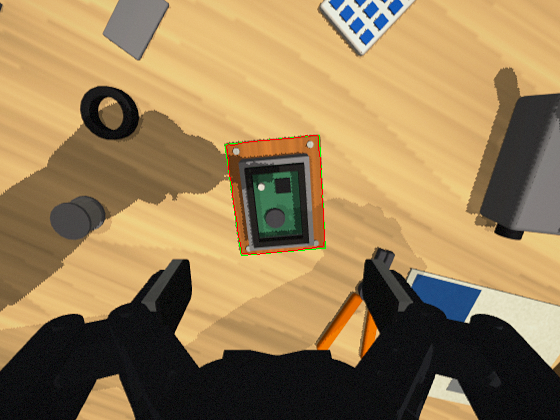

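The wrist fit matches the board outline closely: case at (0.582, −0.227), yaw 0.564, confirmed by the overlay around (275,193). Next I'll turn the tool and go to the cover.

```bash
python3 -m pendant '[[0,0,0,0,0,-0.2824,100],[0,0,0,0,0,-0.2824,100],[0,0,0,0,0,-0.2824,100],[0,0,0,0,0,-0.2824,100],[0,0,0,0,0,-0.2824,100]]' >/dev/null; python3 -m pendant '[[0,0,0,0,0,-0.2824,100],[0,0,0,0,0,-0.2824,100],[0,0,0,0,0,-0.2824,100],[0,0,0,0,0,-0.2824,100],[0,0,0,0,0,-0.2824,100]]'>/dev/null; python3 -m pendant '[[0,0,0,0,0,-0.2824,100],[0,0,0,0,0,-0.2824,100],[0,0,0,0,0,-0.2824,100],[0,0,0,0,0,-0.2824,100],[0,0,0,0,0,-0.2824,100]]'; python3 -m pendant '[[0,0,0,0,0,-0.2824,100],[0,0,0,0,0,-0.2824,100],[0.1467,-0.0411,0.0111,0,0,0,100],[0.1467,-0.0411,0.0111,0,0,0,100],[0.1467,-0.0411,0.0111,0,0,0,100]]';  python3 -m pendant '[[0.1467,-0.0411,0.0111,0,0,0,100],[0.1467,-0.0411,0.0111,0,0,0,100],[0.1467,-0.0411,0.0111,0,0,0,100]]';  python3 -m pendant '[[0.1467,-0.0411,0.0111,0,0,0,100],[0.1467,-0.0411,0.0111,0,0,0,100],[0.1467,-0.0411,0.0111,0,0,0,100],[0,0,0,0,0,0,100],[0,0,0,0,0,0,100]]'
python3 wr.py cov1 cover
```

```text
time_s: 4.15
ee_pos: [0.6032, -0.2168, 0.2317]
tcp_rot: [2.665, 1.662, -0.0]
ft_force: [0.4, 0.2, 0.0]
grip_width: 0.0854
time_s: 4.65
ee_pos: [0.5882, -0.0796, 0.2214]
tcp_rot: [2.399, 2.028, 0.0]
ft_force: [0.3, -0.7, 0.3]
grip_width: 0.0854
time_s: 4.95
ee_pos: [0.5735, 0.0573, 0.2117]
tcp_rot: [2.398, 2.029, 0.001]
ft_force: [0.8, 0.6, -0.5]
grip_width: 0.0851
time_s: 5.45
ee_pos: [0.559, 0.1933, 0.2015]
tcp_rot: [2.394, 2.033, -0.001]
ft_force: [0.6, -1.0, -0.2]
grip_width: 0.0855
5.5 [0.55929145 0.19246988 0.20154413] [ 2.39583207e+00  2.03113480e+00 -4.10232081e-04] [ 0.70919374 -0.55663624  0.46430945] 0.08519381144986546
0.71 [276.6, 208.1] 5673
fit [0.59366875 0.1878164  2.98573856] 0.029131412506103516
```

View pics/cov1o.png

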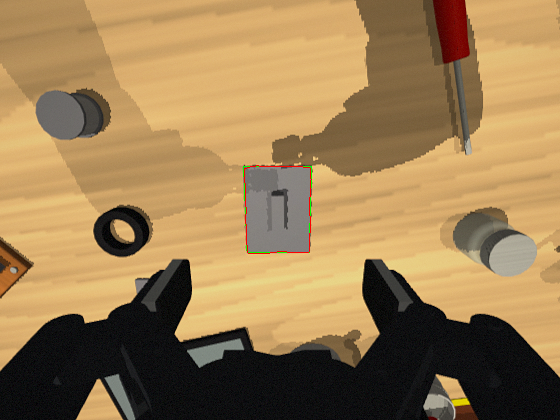

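The wrist view shows the ribbed cover at (277,208), with its rib along the image vertical. The fit is (0.5937, 0.1878), yaw −0.156. I'll centre over it, pre-close to 30% and descend partway.

```bash
python3 -m pendant '[[0.0033,0.116,0,0,0,-0.016,30],[0,0,0.118,0,0,0,30],[0,0,0.118,0,0,0,30],[0,0,0.118,0,0,0,30],[0,0,0.118,0,0,0,30]]'; python3 -m pendant '[[0,0,0,0,0,0,30],[0,0,0,0,0,0,30]]'
python3 wr.py cov2 cover
```

```text
time_s: 6.05
ee_pos: [0.5945, 0.1865, 0.0588]
tcp_rot: [2.39, 2.038, 0.001]
ft_force: [0.5, 0.2, 0.2]
grip_width: 0.0255
time_s: 6.25
ee_pos: [0.5938, 0.1874, 0.06]
tcp_rot: [-2.389, -2.04, 0.002]
ft_force: [0.0, 0.8, -0.6]
grip_width: 0.0255
6.3 [0.59509227 0.18797544 0.06138899] [2.38777464e+00 2.03995487e+00 2.32412082e-03] [ 0.33730087 -0.20509585  0.09989939] 0.02542724689506225
0.79 [278.6, 205.3] 13895
fit [ 0.5934223   0.18771516 -0.14558419] 0.15530115365982056
```

View pics/cov2o.png

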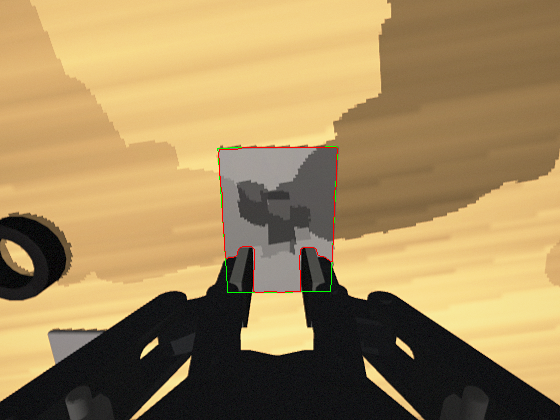

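Gripper opening tracks the command (30% gives 25.5 mm). The fingers straddle the rib symmetrically, at columns 245 and 310. I'll descend and close in small steps around the 14 mm (16.5%) rib so the grip stays light.

```bash
python3 -m pendant '[[0,0,0.083,0,0,0,30],[0,0,0.083,0,0,0,30],[0,0,0,0,0,0,30],[0,0,0,0,0,0,22],[0,0,0,0,0,0,20]]';  python3 -m pendant '[[0,0,0,0,0,0,18],[0,0,0,0,0,0,18]]'; python3 -m pendant '[[0,0,0,0,0,0,17],[0,0,0,0,0,0,17]]';python3 -m pendant '[[0,0,0,0,0,0,16],[0,0,0,0,0,0,16]]'
```

```text
time_s: 6.85
ee_pos: [0.5956, 0.1895, 0.0123]
tcp_rot: [2.385, 2.042, 0.005]
ft_force: [-0.1, -0.1, -0.1]
grip_width: 0.017
time_s: 7.05
ee_pos: [0.5948, 0.1893, 0.0113]
tcp_rot: [2.386, 2.042, 0.003]
ft_force: [0.4, -0.3, -0.1]
grip_width: 0.0153
time_s: 7.25
ee_pos: [0.594, 0.1892, 0.0102]
tcp_rot: [2.386, 2.043, 0.001]
ft_force: [-0.0, 0.0, 0.3]
grip_width: 0.0147
time_s: 7.45
ee_pos: [0.594, 0.1892, 0.0102]
tcp_rot: [2.386, 2.043, 0.0]
ft_force: [0.1, -0.4, 2.0]
grip_width: 0.0139
```

```bash
python3 -m pendant '[[0,0,0,0,0,0,15.5],[0,0,0,0,0,0,15.5]]';  python3 -m pendant '[[0,0,-0.01,0,0,0,15.5],[0,0,-0.01,0,0,0,15.5],[0,0,-0.01,0,0,0,15.5],[0,0,-0.01,0,0,0,15.5],[0,0,0,0,0,0,15.5]]'; python3 - <<'E'
from h import *
for n in ["side"]:
    im=ctrl.read_camera(n); cv2.imwrite("pics/s2.png",cv2.resize(im[200:360,150:370],None,fx=3,fy=3))
print(ctrl.sense()["grip_width"],ctrl.sense()["ft_force"])
E
```

```text
time_s: 7.65
ee_pos: [0.5939, 0.1892, 0.0102]
tcp_rot: [2.386, 2.043, 0.0]
ft_force: [0.5, 0.1, 3.9]
grip_width: 0.0137
time_s: 8.15
ee_pos: [0.5942, 0.1893, 0.0224]
tcp_rot: [2.386, 2.043, 0.001]
ft_force: [-0.3, -0.8, -0.9]
grip_width: 0.0136
0.01376687448016747 [ 0.47784177 -0.19782216 -1.60099583]
```

View pics/s2.png

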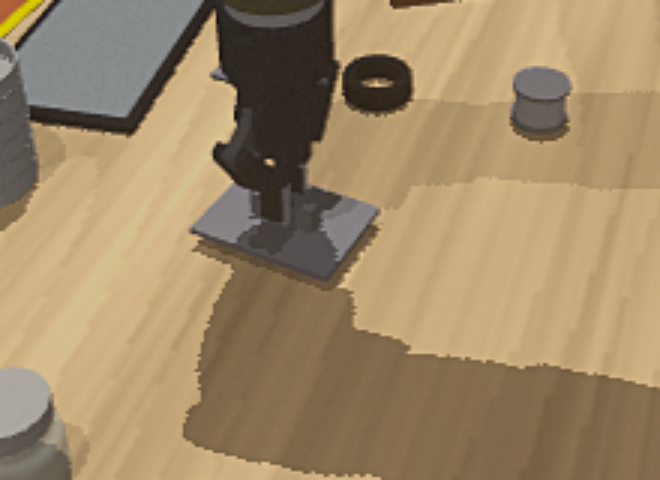

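The cover is lifted level on a light grip (15.5%, 13.7 mm, weight about −1.3 N), as the side picture shows around (285,225). Now I'll raise it, carry it across and turn it.

```bash
python3 -m pendant '[[0,0,-0.03,0,0,0,15.5],[0,0,-0.06,0,0,0,15.5],[0,0,-0.08,0,0,0,15.5],[0,0,-0.08,0,0,0,15.5],[0,0,-0.04,0,0,0,15.5]]'; python3 -m pendant '[[-0.04,0.0125,0,0,0,0,15.5],[-0.07,0.0125,0,0,0,0,15.5],[-0.1,0.0125,0,0,0,0,15.5],[-0.1,0.0125,0,0,0,0,15.5],[-0.1,0.0125,0,0,0,0,15.5]]';python3 -m pendant '[[-0.1,0.0125,0,0,0,0,15.5],[-0.1,0.0125,0,0,0,0,15.5],[-0.1,0.0125,0,0,0,0,15.5],[-0.1,0.0125,0,0,0,0,15.5],[-0.1,0.0125,0,0,0,0,15.5]]';python3 -m pendant '[[-0.1,0.0125,0,0,0,0,15.5],[-0.1,0.0125,0,0,0,0,15.5],[-0.1,0.0125,0,0,0,0,15.5],[-0.1,0.0125,0,0,0,0,15.5],[-0.067,0,0,0,0,0,15.5]]';python3 -m pendant '[[0,0,0,0,0,-0.08,15.5],[0,0,0,0,0,-0.16,15.5],[0,0,0,0,0,-0.16,15.5],[0,0,0,0,0,-0.16,15.5],[0,0,0,0,0,-0.16,15.5]]';python3 -m pendant '[[0,0,0,0,0,-0.16,15.5],[0,0,0,0,0,-0.16,15.5],[0,0,0,0,0,-0.16,15.5],[0,0,0,0,0,-0.113,15.5],[0,0,0,0,0,-0.06,15.5]]'
python3 -m pendant '[[0,0,0,0,0,0,15.5],[0,0,0,0,0,0,15.5]]'
python3 - <<'E'
from h import *
for n in ["side","scene","wrist"]:
    im=ctrl.read_camera(n); cv2.imwrite(f"pics/{n}3.png",im)
a=cv2.imread("pics/wrist3.png"); b=cv2.imread("pics/side3.png")[100:240,200:400]; c=cv2.imread("pics/scene3.png")[200:340,100:300]
b=cv2.resize(b,(400,280)); c=cv2.resize(c,(400,280)); a=cv2.resize(a,(400,300))
o=np.zeros((580,800,3),np.uint8); o[:300,:400]=a; o[300:,:400]=b; o[300:,400:]=c; cv2.imwrite("pics/all3.png",o)
s=ctrl.sense();print(s["time_s"],s["ee_pos"],s["tcp_rot"],np.degrees(2*np.arctan2(s["tcp_rot"][1],s["tcp_rot"][0])),s["ft_force"],s["grip_width"])
E
```

```text
time_s: 8.7
ee_pos: [0.595, 0.1894, 0.1118]
tcp_rot: [2.385, 2.042, 0.005]
ft_force: [0.4, -0.5, -2.1]
grip_width: 0.0137
time_s: 9.2
ee_pos: [0.5923, 0.0629, 0.1073]
tcp_rot: [-2.386, -2.042, 0.003]
ft_force: [0.8, -0.0, -1.4]
grip_width: 0.0137
time_s: 9.7
ee_pos: [0.5875, -0.0882, 0.1074]
tcp_rot: [-2.386, -2.041, 0.002]
ft_force: [0.1, -0.1, -1.8]
grip_width: 0.0136
time_s: 10.2
ee_pos: [0.5808, -0.2298, 0.1072]
tcp_rot: [-2.388, -2.04, 0.002]
ft_force: [0.2, 1.3, -1.9]
grip_width: 0.0135
time_s: 10.7
ee_pos: [0.5806, -0.2276, 0.1072]
tcp_rot: [-1.956, -2.455, 0.001]
ft_force: [-0.3, -0.4, -0.9]
grip_width: 0.0133
time_s: 11.2
ee_pos: [0.5807, -0.2275, 0.1072]
tcp_rot: [-1.512, -2.751, 0.001]
ft_force: [-0.6, 0.5, -1.5]
grip_width: 0.0137
time_s: 11.4
ee_pos: [0.5811, -0.2273, 0.1078]
tcp_rot: [-1.516, -2.749, 0.0]
ft_force: [-0.3, -0.8, -1.6]
grip_width: 0.0136
11.55 [ 0.58169533 -0.22721812  0.10850751] [-1.51588282e+00 -2.75100118e+00  2.09732300e-04] -237.7121219807645 [-0.06306076 -0.04584407 -1.67146441] 0.013589508072970064
```

View pics/all3.png

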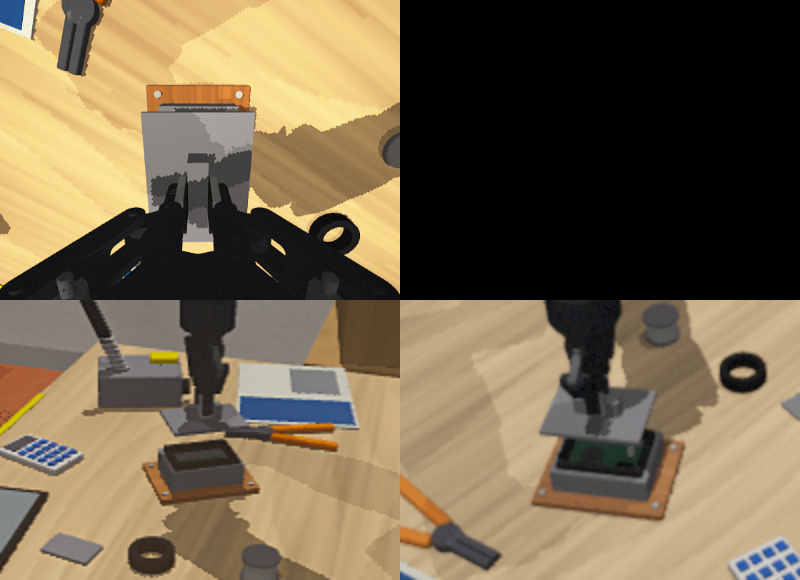

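The cover hangs level above the case and is aligned with it. The wrist tile shows the plate's far edge (140–256,110) parallel to the board. I'll lower to just above the gasket and measure the cover relative to the case.

```bash
python3 -m pendant '[[0,0,0.04,0,0,0,15.5],[0,0,0.06,0,0,0,15.5],[0,0,0.04,0,0,0,15.5],[0,0,0,0,0,0,15.5],[0,0,0,0,0,0,15.5]]'
cat > hold.py <<'E'
import sys
from h import *
tag=sys.argv[1]
s=ctrl.sense(); c=cam("wrist"); im=ctrl.read_camera("wrist")
z=float(sys.argv[2]) if len(sys.argv)>2 else s["ee_pos"][2]-.010
print(s["time_s"],s["ee_pos"],np.degrees(2*np.arctan2(s["tcp_rot"][1],s["tcp_rot"][0])),s["ft_force"],s["grip_width"])
ov=im.copy()
for r in ctrl.regions_of("wrist","cover")[:1]:
    m=r["region"].astype(np.float32); print(r["p"],r["centre"],m.sum())
    # ignore gripper pixels: dark ones
    def cost(p):
        k=sil(COVER,p[0],p[1],p[2],z,"wrist",c); w=wt
        return (np.abs(k-m)*w).sum()/m.sum()
    g=cv2.cvtColor(im,cv2.COLOR_BGR2GRAY); wt=1-cv2.dilate(((g<45)&(m<.5)).astype(np.uint8),np.ones((3,3)))
    b=None
    for a0 in (.5645,):
        x0=[s["ee_pos"][0],s["ee_pos"][1],a0]
        r=minimize(cost,x0,method="Nelder-Mead",options=dict(initial_simplex=np.array(x0)+np.array([[0,0,0],[.008,0,0],[0,.008,0],[0,0,.1]])))
    p=r.x; d=p[:2]-[.5823,-.2272]; a=.5645
    print("cover",p,r.fun,"case-frame err",d@[np.cos(a),np.sin(a)],d@[-np.sin(a),np.cos(a)])
    k=(sil(COVER,*p,z,"wrist",c)>.5).astype(np.uint8)
    cv2.drawContours(ov,cv2.findContours(k,0,2)[0],-1,(0,255,0),1); cv2.drawContours(ov,cv2.findContours(m.astype(np.uint8),0,2)[0],-1,(0,0,255),1)
k=(sil(BOARD[:1],.5823,-.2272,.5645,0,"wrist",c)>.5).astype(np.uint8)
cv2.drawContours(ov,cv2.findContours(k,0,2)[0],-1,(255,0,0),1)
cv2.imwrite(f"pics/{tag}.png",ov)
E
python3 hold.py hold1
```

```text
time_s: 12.05
ee_pos: [0.5817, -0.2269, 0.0664]
tcp_rot: [-1.515, -2.751, 0.0]
ft_force: [-1.0, -0.6, -1.3]
grip_width: 0.0136
12.05 [ 0.58172005 -0.22688175  0.06643662] -237.67488437239874 [-1.00917781 -0.59078507 -1.33756384] 0.013571059615626366
0.63 [275.5, 217.3] 19343.0
cover [ 0.58162585 -0.22794699  0.56514588] 0.04305821284651756 case-frame err -0.0009691956604999121 -0.0002704328307910857
```

View pics/hold1.png

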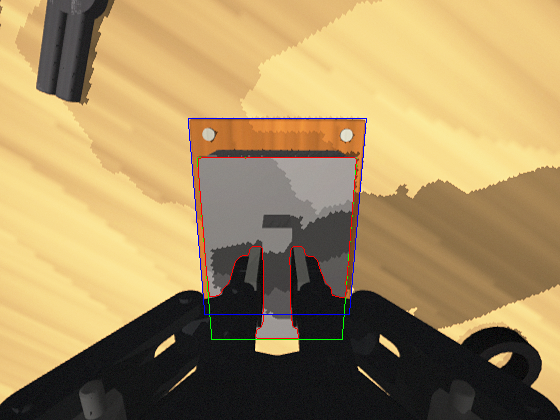

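The offset in the case frame is about 1 mm and yaw agrees within 0.001 rad, so no correction is needed. Now a slow press with force checks.

```bash
python3 -m pendant '[[0,0,0.007,0,0,0,15.5],[0,0,0.007,0,0,0,15.5],[0,0,0.004,0,0,0,15.5],[0,0,0.004,0,0,0,15.5],[0,0,0,0,0,0,15.5]]';python3 -m pendant '[[0,0,0.003,0,0,0,15.5],[0,0,0.003,0,0,0,15.5],[0,0,0,0,0,0,15.5]]';python3 -m pendant '[[0,0,0.003,0,0,0,15.5],[0,0,0.003,0,0,0,15.5],[0,0,0,0,0,0,15.5]]'
```

```text
time_s: 12.65
ee_pos: [0.5819, -0.227, 0.0602]
tcp_rot: [-1.515, -2.752, 0.0]
ft_force: [-0.7, -0.3, -1.3]
grip_width: 0.0135
time_s: 12.95
ee_pos: [0.5819, -0.227, 0.0584]
tcp_rot: [-1.515, -2.752, 0.0]
ft_force: [0.1, 0.4, -1.4]
grip_width: 0.0138
time_s: 13.25
ee_pos: [0.582, -0.2271, 0.0576]
tcp_rot: [1.515, 2.751, -0.0]
ft_force: [-3.1, 0.2, 5.3]
grip_width: 0.0134
```

```bash
python3 -m pendant '[[0,0,0.003,0,0,0,15.5],[0,0,0.003,0,0,0,15.5],[0,0,0,0,0,0,15.5]]';python3 -m pendant '[[0,0,0.003,0,0,0,15.5],[0,0,0.003,0,0,0,15.5],[0,0,0,0,0,0,15.5]]'
```

```text
time_s: 13.55
ee_pos: [0.5821, -0.2271, 0.0559]
tcp_rot: [1.515, 2.751, -0.0]
ft_force: [-2.2, 1.3, 5.0]
grip_width: 0.0137
time_s: 13.85
ee_pos: [0.5821, -0.2271, 0.0541]
tcp_rot: [1.515, 2.751, -0.0]
ft_force: [-2.6, 1.8, 6.1]
grip_width: 0.0136
```

Steady at about 7 N net, which is the gasket sliding. Continuing towards TCP z ≈ 0.050.

```bash
python3 -m pendant '[[0,0,0.003,0,0,0,15.5],[0,0,0.003,0,0,0,15.5],[0,0,0,0,0,0,15.5]]';python3 -m pendant '[[0,0,0.003,0,0,0,15.5],[0,0,0,0,0,0,15.5]]';python3 -m pendant '[[0,0,0.002,0,0,0,15.5],[0,0,0,0,0,0,15.5]]'
```

```text
time_s: 14.15
ee_pos: [0.582, -0.2271, 0.0523]
tcp_rot: [1.515, 2.751, -0.0]
ft_force: [-2.6, 0.8, 5.7]
grip_width: 0.0138
time_s: 14.35
ee_pos: [0.5821, -0.2271, 0.0514]
tcp_rot: [1.515, 2.751, -0.0]
ft_force: [-2.5, 1.6, 6.0]
grip_width: 0.0135
time_s: 14.55
ee_pos: [0.5821, -0.2271, 0.0509]
tcp_rot: [1.515, 2.751, -0.0]
ft_force: [-1.8, 1.3, 5.9]
grip_width: 0.0137
```

```bash
python3 -m pendant '[[0,0,0.002,0,0,0,15.5],[0,0,0,0,0,0,15.5]]';python3 -m pendant '[[0,0,0.002,0,0,0,15.5],[0,0,0,0,0,0,15.5]]'; python3 - <<'E'
from h import *
for n in ["side","scene"]:
    im=ctrl.read_camera(n); cv2.imwrite(f"pics/{n}4.png",im)
b=cv2.imread("pics/side4.png")[140:230,240:360]; c=cv2.imread("pics/scene4.png")[240:330,150:270]
cv2.imwrite("pics/all4.png",np.hstack([cv2.resize(x,(400,300),interpolation=2) for x in (b,c)]))
E
```

```text
time_s: 14.75
ee_pos: [0.5821, -0.2271, 0.0503]
tcp_rot: [1.515, 2.751, -0.0]
ft_force: [-2.9, 1.6, 5.5]
grip_width: 0.0136
time_s: 14.95
ee_pos: [0.5821, -0.2271, 0.0502]
tcp_rot: [1.515, 2.751, -0.0]
ft_force: [-3.5, 2.3, 8.3]
grip_width: 0.0134
```

View pics/all4.png

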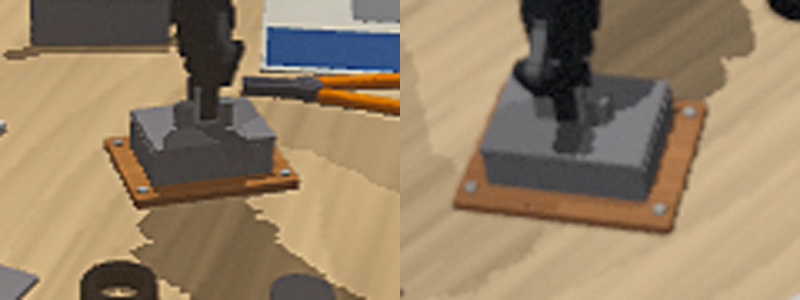

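Both views show the cover flush on the case with no gap or overhang. The descent has stalled at z = 0.0502 with the force rising, so it's on the rim. I'll press slightly more to confirm.

```bash
python3 -m pendant '[[0,0,0.002,0,0,0,15.5],[0,0,0,0,0,0,15.5]]';python3 -m pendant '[[0,0,0.002,0,0,0,15.5],[0,0,0,0,0,0,15.5]]'
```

```text
time_s: 15.25
ee_pos: [0.5821, -0.2271, 0.0502]
tcp_rot: [1.515, 2.751, -0.0]
ft_force: [-5.7, 2.5, 12.3]
grip_width: 0.0136
time_s: 15.45
ee_pos: [0.5821, -0.2271, 0.0502]
tcp_rot: [1.514, 2.751, -0.0]
ft_force: [-5.8, 2.4, 15.8]
grip_width: 0.0136
```

Firm stop: the force rises to 16 N with no movement. I'll relieve the push, open a little and lift off.

```bash
python3 -m pendant '[[0,0,-0.002,0,0,0,15.5],[0,0,-0.002,0,0,0,15.5],[0,0,0,0,0,0,16.5],[0,0,0,0,0,0,19],[0,0,0,0,0,0,26]]'; python3 -m pendant '[[0,0,0,0,0,0,30],[0,0,-0.02,0,0,0,30],[0,0,-0.06,0,0,0,30],[0,0,-0.12,0,0,0,30],[0,0,-0.12,0,0,0,30]]';python3 -m pendant '[[0,-0.08,-0.06,0,0,0,30],[0,-0.08,0,0,0,0,30],[0,0,0,0,0,0,30],[0,0,0,0,0,0,30]]'
python3 hold.py end1 0.04; python3 - <<'E'
from h import *
for n in ["side","scene"]:
    im=ctrl.read_camera(n); cv2.imwrite(f"pics/{n}5.png",im)
b=cv2.imread("pics/side5.png")[140:230,240:360]; c=cv2.imread("pics/scene5.png")[240:330,150:270]; w=cv2.imread("pics/end1.png")
o=np.zeros((600,800,3),np.uint8);o[:300]=np.hstack([cv2.resize(x,(400,300),interpolation=2) for x in (b,c)]);o[300:,:400]=cv2.resize(w,(400,300));o[300:,400:]=cv2.resize(w[100:310,140:420],(400,300))
cv2.imwrite("pics/all5.png",o)
E
```

```text
time_s: 15.95
ee_pos: [0.5822, -0.2272, 0.0484]
tcp_rot: [1.515, 2.752, -0.0]
ft_force: [-0.3, 0.1, -0.7]
grip_width: 0.0221
time_s: 16.45
ee_pos: [0.5814, -0.2268, 0.1452]
tcp_rot: [-1.515, -2.75, 0.0]
ft_force: [0.3, -1.1, -0.1]
grip_width: 0.0257
time_s: 16.85
ee_pos: [0.5414, -0.253, 0.163]
tcp_rot: [1.516, 2.751, 0.0]
ft_force: [1.1, 0.0, -0.7]
grip_width: 0.0254
16.85 [ 0.54137696 -0.25296859  0.16300887] 122.2673327936629 [ 1.09670626  0.00561642 -0.72429656] 0.025402929194016984
0.92 [275.4, 232.9] 7256.0
cover [ 0.58183599 -0.22801176  0.56357551] 0.08689360320568085 case-frame err -0.0008263107934570394 -0.00043757604061784764
```

View pics/all5.png

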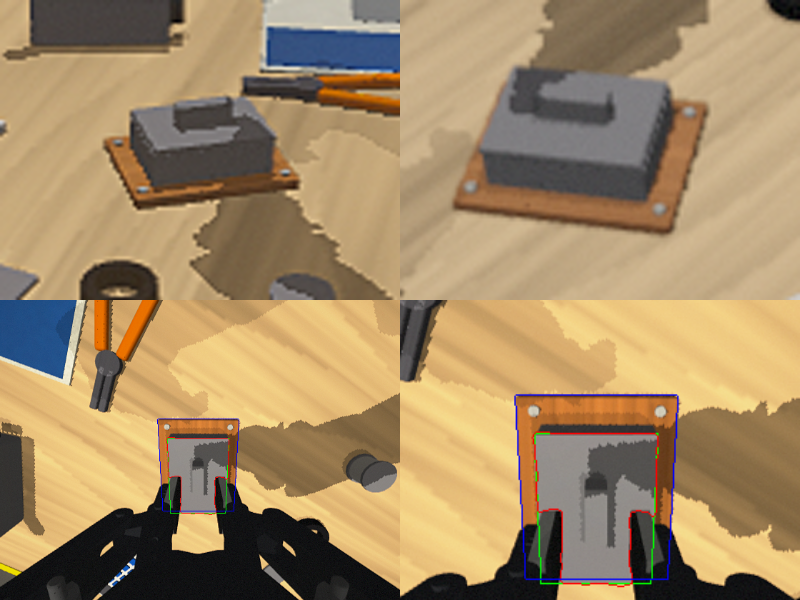

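The cover lies flush and aligned, and the gripper is clear of it. Handing in.

```bash
python3 -c "
from station import ctrl
print(ctrl.sign_off(), ctrl.sense()['time_s'])"
```

```text
the job is handed in; nothing more can be done
the job is handed in; nothing more can be done
```

The cover is back on the case, pressed down and released, and the job is handed in. The last clock reading was 16.85 s of the 38 s allowed. Sign-off reports no verdict, so what follows is from my own measurements.

- **Grip:** I held the rib with the opening commanded to 15.5%, just under the rib's width. I could not read the finger force directly, but the cover lifted level without slipping.
- **Press:** The gasket slid down at about 7 N. The descent then stopped firmly at the rim, and I held a push of about 16 N there with no further movement.
- **Height:** The stop came at tool height 0.0502 m, against 0.0102 m when I gripped the cover on the bench. That puts the underside at about 40 mm, level with the rim.
- **Alignment:** The last wrist-camera fit put the cover about 1 mm off the case's centre and about 0.001 rad out of parallel. The gripper hid part of the cover, so this fit was looser than the earlier ones.
- **Level:** The side and scene pictures show the cover level and flush, with no gap or overhang. I judged this by eye only.
- **Bystanders:** I planned the path clear of them and saw no contact, but did not measure their positions again afterwards.
- **Disagreements:** The scene and side cameras differed by up to about 10 mm on the first positions, so I used the wrist-camera fits instead. A sideways force of up to about 6 N showed while pressing and vanished on release.

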